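Draw the coffee tray out past its spring stop

TASK

The coffee things stand on a pull-out tray that is pushed back into the corner and locked there by a spring stop plate, which stands up in the hand-hole at the tray's front. With the fingertips in the hand-hole press the stop down and, keeping it down, pull the tray toward you past it, all the way out until the stop springs up again in the tray's rear hole and locks it. Press and pull only from inside the hand-hole without gripping the tray by its front edge, do not touch the coffee maker and the canister, which must stay standing in their places on the tray, and leave everything round it where it is.

Things in the scene. Friction and masses are not known exactly. Their poses are not given: they have to be found in the camera images.
- tray_mid (a point): Centre of the pull-out tray, on its top surface, 38 mm above the worktop; moves with it. The tray is a brown wooden plate 295 mm deep (x) x 320 wide (y) x 12 thick, underside 26 mm up, with a low brass rail round its rear half. Axes: x to the tray's rear (away from the robot), y to its left, z up; it slides out along its -x. Its front edge is 49 mm before the front hole's centre.
- front_hole (a point): Centre of the hand-hole at the front of the tray, on its top surface; axes of tray_mid, moves with it. The hole goes right through the tray, 48 mm along x by 80 mm along y, corners clipped 9 mm, thin brass rim. 25 mm of tray lie in front of it. Under the tray, in front of the stop, it is open down to 6 mm above the worktop, so fingertips may reach through the hole and below the tray.
- rear_hole (a point): Centre of the tray's rear hole, on its top surface: same size and shape, 95 mm behind front_hole, just in front of what stands on the tray. With the tray right out it lies over the stop.
- stop_top (a point): Centre of the top face of the spring stop: a flat ribbed steel plate, 44 mm along x by 74 mm along y, 8 mm thick, sprung in the fixed base; it moves only up and down, not with the tray. With the tray home it stands up in the hand-hole and nearly fills it, its top 5 mm below the tray's top surface, so that its rear edge blocks the hole's rear edge.
- stop (a joint): How far the stop is pressed down, m: 0 = up, 0.014 = right down. The spring takes about 1.5 N at first, 4 N right down. Up to 0.007 it catches the tray; beyond that the tray can slide over it. Once some 10 mm of tray lie over the plate the tray keeps it down by itself, until the rear hole comes over it and it springs up.
- tray (a joint): How far the tray is drawn out from home, m: 0 = home, 0.096 = against its end stop. It slides level on runners with a few N of friction. From about 0.093 on the rear hole lies over the stop, which springs up into it and locks the tray out.
- runner_base: The fixed base under the tray with two low side runners, 295 x 306 mm, 24 mm high; origin at the centre of its underside, -x the way the tray comes out. Fixed in a run, but elsewhere and at another yaw each time.
- tray_front_edge: The rounded wooden front edge of the tray, 12 mm high, 316 mm wide; its foremost line is 49 mm in front of the centre of front_hole (the body's origin is under the tray's centre, at worktop level). Not to be gripped.
- moka_pot: Aluminium stove-top coffee maker with a black handle, 92 mm across, 146 mm over spout and handle, 164 mm high; loose, standing on the tray's rear left part, its nearest side at least 90 mm behind the centre of the front hole. Origin under its middle, z up.
- canister: Blue lidded canister, 87 mm across, 105 mm high, loose on the tray's rear right part; origin at the centre of its underside, z up.
- pot_spot (a point): Point on the tray's top where the coffee maker's origin stands at the start, within 8 mm. Moves with the tray.
- canister_spot (a point): Point on the tray's top where the canister's origin stands at the start, within 8 mm. Moves with the tray.
- jam_jar: Lidded glass jar, 69 mm across, 112 mm high, loose on the worktop close to the right of the tray.
- tin: Food tin, 75 mm across, 58 mm high, loose on the worktop close to the left of the tray.
- lemon: Lemon lying on the worktop on the right.
- garlic: Garlic bulb on the worktop on the right.
- timer: White wind-up kitchen timer, 66 mm across, on the worktop on the right.
- salt_mill: Small salt shaker, 44 mm across, 90 mm high, at the left front.
- honey_jar: Lidded jar, 65 mm across, 86 mm high, at the left front.
Mind the look-alikes: they are no part of the job. Leave any yellow look-alike of the moka_pot alone. Leave any purple look-alike of the canister alone.

How it is judged (in metres and radians):
On the way, in this order (a step that is already met when the one before it is completed fails the run):
1. the stop is pressed clear of the tray by the fingertips while the tray is still home (value of joint stop above 0.0075 m and value of joint tray below 0.02 m and contact force between the fingers and stop above 1 N), for 0.1 s.
2. the tray has been drawn over the stop (value of joint tray above 0.05 m and value of joint stop above 0.005 m), for 0.05 s.
At the end, for the whole second after the job is handed in: The tray is drawn out at least 91 mm and at rest, the stop has sprung up in its rear hole (pressed less than 3 mm), and the coffee maker and the canister stand upright and still on the tray within about 15 mm of where they stood on it (value of joint tray above 0.091 m and value of joint stop below 0.003 m and velocity of joint tray between -0.005 and 0.005 m/s and angle between each of moka_pot, canister's own z axis and vertical below 0.06 rad and distance between moka_pot and pot_spot below 0.023 m and distance between canister and canister_spot below 0.023 m and linear speed of each of moka_pot, canister below 0.023 m/s); the robot touches nothing.
It fails at once if the tray was gripped or pushed by its front edge (contact force between the fingers and tray_front_edge above 2 N).
It fails at once if the robot touched the coffee maker or the canister (contact force between any of the fingers, the arm and moka_pot above 1 N or contact force between any of the fingers, the arm and canister above 1 N).
It fails at once if the coffee maker or the canister tipped or was lifted (angle between any of moka_pot, canister's own z axis and vertical above 0.2 rad or height (world z) of any of moka_pot, canister above 0.06 m).
It fails at once if a bystander was moved (distance of any of jam_jar, tin, lemon, garlic, timer, salt_mill, honey_jar from where it was at the start of the episode above 0.02 m).
It also fails if it takes over 37 s, if anything falls off the work surface, if the arm or the gripper's body presses on something with over 40 N, if the wrist force passes 120 N, or if a joint passes its speed limit or range.

ROBOT

A 6-joint arm with a two-finger parallel gripper is mounted at the origin on a cart in front of the work surface, level with it; the furniture and walls round the work are solid. World frame = base frame: x ahead of the robot, y to its left, z up, the work surface at z = 0. Lengths are in mm, angles in rad, forces in N, time in s.
With the tool pointing down it reaches from about 300 to 775 mm from the base axis. Payload 14.6 kg.
Tool frame: the origin (TCP) lies at the very end of the fingers, on their centre line; the grasp point (between the pads) lies 19 mm behind it; z points along the fingers, y is the line along which they close (so a half turn about z gives the same grasp; the last joint's range is limited). The gripper opens to 94 mm and grips with 3 to 60 N. Pads are 16 mm wide; open, the fingers measure 119 mm over their backs; the gripper's body (75 mm by 177 mm) begins 78 mm behind the grasp point.
Start: joints at [1.244, 0.3, 1.521, -0, 1.321, -0.067], TCP at [141.286, 531.533, 205.446] pointing down, gripper open.
Joint ranges: [-3.03, 3.03], [-0.79, 2.21], [0.23, 2.52], [-1.04, 4.18], [0, 3.07], [-2.55, 2.55]. Speed limits (rad/s): [2.22, 2.22, 2.57, 3.14, 3.14, 3.14].

INTERFACE

Orientations are given as [roll, pitch, yaw] about the fixed x, y, z axes, in that order (R = Rz(yaw) Ry(pitch) Rx(roll)).
In Python, from cell import manip, optics gives the robot as it stands.
- The arm moves only by the shell command python3 -m crank 'ROWS' [FORCE]. ROWS is JSON, a list of rows, each a list of 7 numbers: the opening in per cent of the stroke, from 0 (shut) to 100 (fully open), then the shift along the tool's x, y, z in mm, then the turn, a rotation vector about the tool's x, y, z in rad. A call has 1 to 10 rows; each row is the pose to reach, as a shift and turn from the pose commanded when the call began, along the tool's axes at that moment; what a row does not reach only later rows make up. A row lasts 1/10 s, in which the tool goes at most 50 mm and 8.59 degrees, less where a joint would pass 70% of its speed; a pose out of reach is approached as far as the arm can. A call with a gripper value outside its range is refused whole. The fingers move at their own pace and stop on an object; FORCE is the grip in N (left out, the last holds). Time passes only in rows, so rows that repeat a pose let the fingers close. It gives the time, the measured TCP pose, the force, the opening and the grip force at its end, in the units of the state.
- manip.read_state(): the state, without advancing time (a new reading comes with each control period).
- optics.camera(name): name is "scene" or "top" or "wrist"; returns (picture, depth): 420x560x3 uint8, red, green, blue; 420x560 float32, mm along the optical axis (not along the pixel's ray), 0 where there is no reading.
- optics.calibration(name): a dict with "camera_matrix" (3x3 intrinsics, pixels), "k1" (the pictures are not rectified: a ray, as slopes to the right and down, at radius r is drawn at 1 + k1 r^2 times it, then the intrinsics apply), "R" (3x3) and "t" (3): a world point X has camera coordinates R X + t. Camera axes: x right, y down, z forward; pixel columns grow to the right and rows downward; lengths in mm; the calibration is good to about 2 mm. A picture is of the moment at which its call begins: read the wrist's pose just before it. calibration takes no time and is no camera call; for the wrist camera it gives the pose at the moment of the call.
- manip.sign_off(): hands the job in; it is judged then, once.
The state is a dict: "clock": time; "joints": joint angles; "qd": joint speeds; "effort": joint torques, N m; "eef_pos": TCP position; "eef_rot": TCP orientation; "wrist_force": force on the tool from outside, world axes, zero at the start; "moment": the same for the moment, N m; "finger_gap": finger opening in mm; "finger_force": force on a finger pad.
Only numpy, scipy, OpenCV 4.12 (cv2) and the standard library are available. Lean on these libraries where they do the work, as an engineer would, in place of code of your own. Each camera call takes 0.05 s, during which the arm holds its last target. There are 200 camera calls.

## Working session

There is one attempt and no reset: what is moved stays moved. The work goes in short steps, Python scripts to look and compute and a shell command to move; the robot and the scene stay as the last step left them, time stands still between calls to the robot, and variables do not carry over. Pictures are saved under pics/ and viewed, at most 10 in all, crops included, and the job is handed in when it is done.

```bash
ls; mkdir -p pics; python3 - <<'E'
from cell import manip, optics
import cv2,numpy as np
print(manip.read_state())
for n in("scene","top"):
    p,d=optics.camera(n); cv2.imwrite(f"pics/{n}0.png",p[:,:,::-1]); np.savez(f"pics/{n}0.npz",p=p,d=d)
    print(n,optics.calibration(n))
E
```

```text
pics
{'clock': 0.0, 'joints': array([ 1.24440887e+00,  3.00453738e-01,  1.52156085e+00, -9.72476207e-07,
        1.32068441e+00, -6.65743259e-02]), 'qd': array([ 0.00025865, -0.00014878,  0.00035444,  0.0004092 ,  0.00038509,
       -0.00241007]), 'effort': array([ 1.68776682e-03, -5.31811345e+01, -3.52734840e+01,  7.09568267e-02,
        2.44356471e-02, -1.69632012e-04]), 'eef_pos': array([141.20401911, 531.30619874, 204.90440605]), 'eef_rot': array([-3.14048869e+00, -7.26604077e-05,  2.88177972e+00]), 'wrist_force': array([0.19714923, 0.14722619, 0.28533934]), 'moment': array([-0.01869954,  0.0416625 ,  0.00289722]), 'finger_force': 0.0, 'finger_gap': 93.65700795299611}
scene {'camera_matrix': array([[441.74998904,   0.        , 272.16195608],
       [  0.        , 441.74998904, 215.830344  ],
       [  0.        ,   0.        ,   1.        ]]), 'k1': -0.1196519595377555, 'R': array([[ 0.78736382, -0.61621891,  0.0182336 ],
       [-0.33956248, -0.45817664, -0.82144476],
       [ 0.51454401,  0.64058444, -0.56999653]]), 't': array([-520.25925519,  164.03057798, 1330.93360495])}
top {'camera_matrix': array([[400.01265076,   0.        , 283.31651787],
       [  0.        , 400.01265076, 210.87124349],
       [  0.        ,   0.        ,   1.        ]]), 'k1': -0.11867845470513978, 'R': array([[ 0.01544122, -0.9997713 , -0.01479578],
       [-0.99207783, -0.01347398, -0.12490007],
       [ 0.12467215,  0.01660717, -0.992059  ]]), 't': array([-131.50479541,  538.71251233, 1194.13194441])}
```

View pics/top0.png

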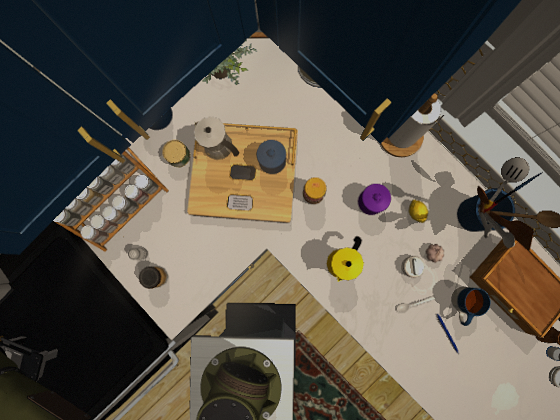

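View pics/scene0.png

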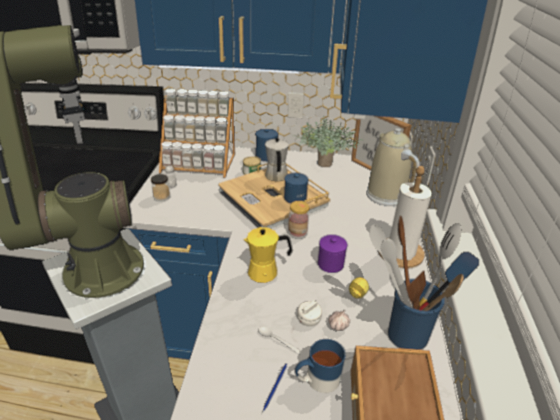

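The top view shows the tray at about (190–297, 123–222). The steel stop in the front hole is at (239,202) and the dark rear hole at (242,172). The metal moka pot is at (210,135) and the blue canister at (271,156). The look-alikes are the yellow pot at (347,263) and the purple canister at (375,198), both off the tray. The two dark or grey hole candidates are (239,202) and (242,172). By its steel plate and front position, (239,202) is the hand-hole.

```bash
cat > h.py <<'E'
import numpy as np,cv2
def rays(c,uv):
    K=c["camera_matrix"];return cv2.undistortPoints(np.array(uv,float).reshape(-1,1,2),K,np.array([c["k1"],0,0,0.])).reshape(-1,2)
def onplane(c,uv,z):
    n=rays(c,uv);r=np.c_[n,np.ones(len(n))]@c["R"];o=-c["R"].T@c["t"]
    return o+r*((z-o[2])/r[:,2])[:,None]
def bydepth(c,uv,d):
    n=rays(c,uv);P=np.c_[n,np.ones(len(n))]*np.array(d)[:,None];return (P-c["t"])@c["R"]
E
python3 - <<'E'
from cell import optics
from h import *
f=np.load("pics/top0.npz");p,d=f["p"],f["d"];c=optics.calibration("top")
crop=p[115:230,180:305,::-1];cv2.imwrite("pics/crop1.png",cv2.resize(crop,None,fx=5,fy=5,interpolation=cv2.INTER_CUBIC))
uv=[(239,202),(242,172),(200,200),(280,210),(210,135),(271,156)]
print(bydepth(c,uv,[d[v,u] for u,v in uv]).round(1)); print(onplane(c,uv[:2],38).round(1))
E
```

```text
[[ 566.5   13.7   31.1]
 [ 667.7   10.8    2.8]
 [ 570.3  134.3   37.7]
 [ 543.1 -113.5   32.7]
 [ 732.5   81.8  181.3]
 [ 687.4  -87.3  129.2]]
[[565.5  12.8  38. ]
 [659.8   6.4  38. ]]
```

View pics/crop1.png

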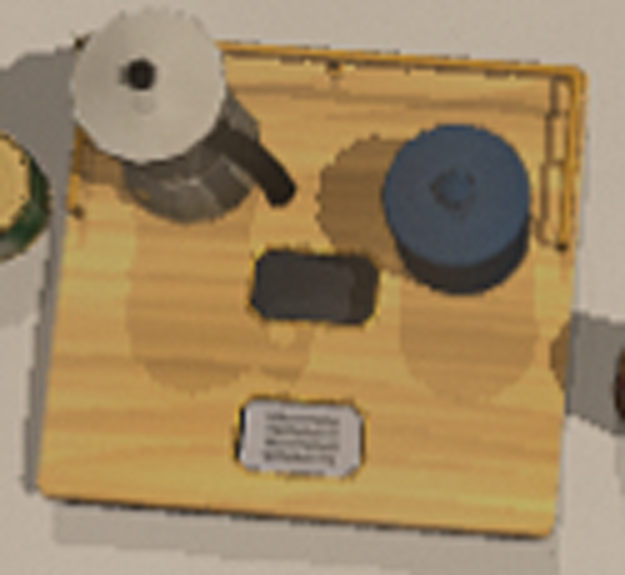

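The crop confirms it: the ribbed steel plate sits in the front hand-hole (crop 300,437), the empty rear hole is at (315,288), and the pot and canister are behind it.

```bash
cat >> h.py <<'E'
from scipy.spatial.transform import Rotation as Ro
def delta(s,target,yaw=None):
    R=Ro.from_euler("xyz",s["eef_rot"]);out=R.inv().apply(np.array(target)-s["eef_pos"]).round(1)
    rv=None if yaw is None else (R.inv()*Ro.from_euler("xyz",[np.pi,0,yaw])).as_rotvec().round(3)
    return out,rv
E
python3 - <<'E'
from cell import optics,manip
from h import *
c=optics.calibration("top")
g=lambda l:[(180+a/5-.4,115+b/5-.4) for a,b in l]
e=onplane(c,g([(42,492),(548,530)]),36);print(e.round(1))
h=onplane(c,g([(300,437),(315,287)]),38);print(h.round(1))
v=e[0]-e[1];print("edge yaw",np.arctan2(-v[0],v[1]),np.linalg.norm(v[:2]));w=h[1]-h[0];yaw=np.arctan2(w[1],w[0]);print("hole yaw",yaw)
print(delta(manip.read_state(),[h[0][0],h[0][1],150],np.pi-.07))
E
```

```text
[[ 529.5  170.6   36. ]
 [ 510.5 -142.1   36. ]]
[[565.6  11.   38. ]
 [659.8   4.5  38. ]]
edge yaw -0.0607642549269039 313.3360763165093
hole yaw -0.06849094438958654
(array([-543.8, -393.8,   55.3]), array([-0.001, -0.   , -0.19 ]))
```

```bash
python3 -m crank '[[0,-55,-40,0,0,0,-0.02],[0,-95,-70,0,0,0,-0.04],[0,-135,-98,0,0,0,-0.06],[0,-170,-123,0,0,0,-0.08],[0,-210,-152,0,0,0,-0.10],[0,-250,-181,0,0,0,-0.12],[0,-290,-210,0,0,0,-0.14],[0,-330,-239,0,0,0,-0.16],[0,-370,-268,0,0,0,-0.18],[0,-410,-297,0,0,0,-0.195]]' 20; python3 - <<'E'
from cell import manip
from h import *
print(delta(manip.read_state(),[565.6,11,150],np.pi-.066))
E
```

```text
clock: 1.1
eef_pos: [458.1, 142.1, 205.4]
eef_rot: [3.142, -0.0, 3.077]
wrist_force: [1.4, 0.5, -0.0]
finger_gap: 17.5
finger_force: 0.0
(array([-115.7, -123.9,   55.4]), array([ 0.   , -0.   ,  0.002]))
```

```bash
python3 -m crank '[[0,-25,-27,12,0,0,0],[0,-50,-54,24,0,0,0],[0,-75,-81,36,0,0,0],[0,-100,-108,48,0,0,0],[0,-108,-124,55,0,0,0],[0,-108,-124,55,0,0,0],[0,-108,-124,55,0,0,0]]'; python3 - <<'E'
from cell import manip,optics
import cv2,numpy as np
s=manip.read_state();c=optics.calibration("wrist");p,d=optics.camera("wrist")
print(s["eef_pos"],s["eef_rot"],s["finger_gap"]);cv2.imwrite("pics/w1.png",p[:,:,::-1]);np.savez("pics/w1.npz",p=p,d=d,**c)
E
```

```text
clock: 1.8
eef_pos: [556.6, 13.8, 150.5]
eef_rot: [3.141, -0.001, 3.076]
wrist_force: [0.3, 0.4, 0.8]
finger_gap: 0.7
finger_force: 0.0
[556.56055699  13.75631404 150.49248517] [ 3.14142177e+00 -5.12500829e-04  3.07649759e+00] 0.7071325431749855
```

View pics/w1.png

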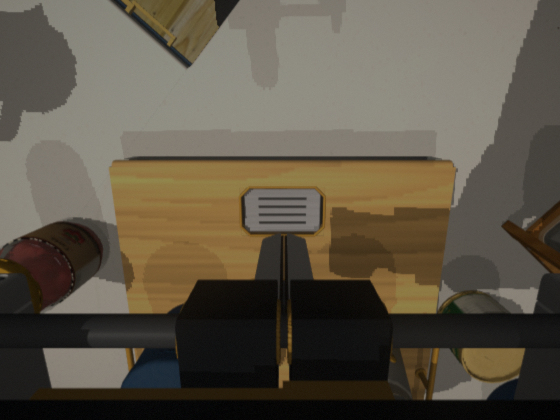

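The wrist view shows the steel plate in its brass-rimmed hole at (241–325, 187–235). The tray's front edge runs along row ~162, parallel to the picture, and the closed fingers are at (285,245).

```bash
python3 - <<'E'
from cell import manip
from h import *
c=np.load("pics/w1.npz")
u=[(283,211),(243.5,211),(323.5,211),(283,189),(283,233),(113,161),(452,161)]
P=onplane(c,u,38);print(P.round(1));print(c["d"][211,283], bydepth(c,u[:1],[c["d"][211,283]]))
s=manip.read_state();R=Ro.from_euler("xyz",s["eef_rot"])
print((R.inv().apply(P-s["eef_pos"])).round(1))
E
```

```text
[[ 565.9   12.8   38. ]
 [ 563.5  -24.8   38. ]
 [ 568.3   51.3   38. ]
 [ 544.5   14.1   38. ]
 [ 588.1   11.4   38. ]
 [ 508.5 -139.5   38. ]
 [ 528.2  170.2   38. ]]
307.44583 [[567.16250228  12.68647117  33.52960576]]
[[  -9.3   -0.8  112.9]
 [  -9.4  -38.5  112.9]
 [  -9.3   37.8  112.9]
 [  12.1   -0.8  112.9]
 [ -31.6   -0.8  112.9]
 [  38.1 -156.5  112.8]
 [  38.4  153.8  112.9]]
```

```bash
python3 -m crank '[[0,0,-1,35,0,0,0],[0,0,-1,70,0,0,0],[0,0,-1,100,0,0,0],[0,0,-1,112,0,0,0],[0,0,-1,118,0,0,0],[0,0,-1,123,0,0,0],[0,0,-1,127,0,0,0],[0,0,-1,130,0,0,0],[0,0,-1,130,0,0,0],[0,0,-1,130,0,0,0]]'
```

```text
clock: 2.85
eef_pos: [557.5, 12.4, 21.1]
eef_rot: [3.141, 0.001, 3.077]
wrist_force: [1.1, 2.9, 3.0]
finger_gap: 0.5
finger_force: 1.8
```

```bash
python3 -m crank '[[0,3,0,0.5,0,0,0],[0,6,0,0.5,0,0,0],[0,9,0,0.5,0,0,0],[0,13,0,0.5,0,0,0],[0,17,0,0.5,0,0,0],[0,22,0,0.5,0,0,0],[0,27,0,0.5,0,0,0],[0,33,0,0.5,0,0,0],[0,39,0,0.5,0,0,0],[0,45,0,0.5,0,0,0]]'
```

```text
clock: 3.85
eef_pos: [511.5, 15.1, 20.0]
eef_rot: [-3.141, 0.0, 3.077]
wrist_force: [3.8, -0.6, 3.6]
finger_gap: 0.2
finger_force: 2.1
```

```bash
python3 -m crank '[[0,7,0,0,0,0,0],[0,14,0,0,0,0,0],[0,21,0,0,0,0,0],[0,28,0,0,0,0,0],[0,35,0,0,0,0,0],[0,42,0,0,0,0,0],[0,48,0,0,0,0,0],[0,53,0,0,0,0,0],[0,56,0,0,0,0,0],[0,56,0,0,0,0,0]]'; python3 - <<'E'
from cell import optics
import cv2,numpy as np
p,d=optics.camera("top");np.savez("pics/t2.npz",p=p,d=d);cv2.imwrite("pics/t2.png",cv2.resize(p[115:250,180:305,::-1],None,fx=4,fy=4,interpolation=cv2.INTER_CUBIC))
E
```

```text
clock: 4.85
eef_pos: [455.8, 19.0, 19.8]
eef_rot: [3.141, -0.0, 3.077]
wrist_force: [4.3, -0.1, -0.8]
finger_gap: 0.7
finger_force: 1.6
```

View pics/t2.png

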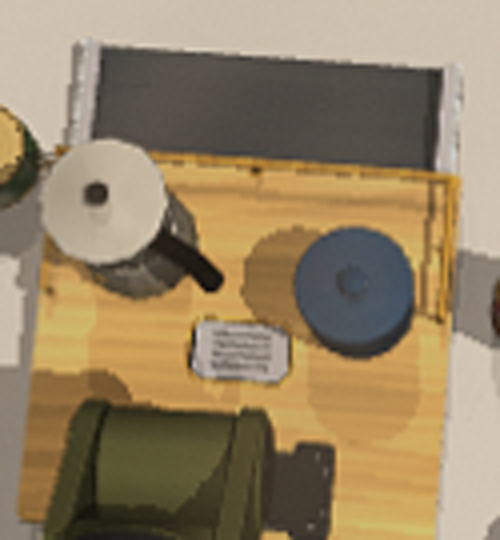

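The steel plate now shows in the rear hole at (240,350), and the pot and canister look undisturbed. I'll back off inside the hole, then lift.

```bash
python3 -m crank '[[0,-4,0,0,0,0,0],[0,-8,0,0,0,0,0],[0,-10,0,0,0,0,0],[0,-10,0,-10,0,0,0],[0,-10,0,-30,0,0,0],[0,-10,0,-70,0,0,0],[0,0,0,-110,0,0,0],[0,30,0,-150,0,0,0],[0,60,0,-170,0,0,0],[0,60,0,-170,0,0,0]]'; python3 - <<'E'
from cell import optics
from h import *
p,d=optics.camera("top");c=optics.calibration("top");cv2.imwrite("pics/t3.png",cv2.resize(p[100:300,150:350,::-1],None,fx=3,fy=3))
U=[(180+240/4,115+350/4)];u,v=int(U[0][0]),int(U[0][1])
for dv,du in[(0,0),(1,-6),(0,6),(16,-30),(16,30),(14,0)]:
    q=(u+du,v+dv);print(q,bydepth(c,[q],[np.median(d[q[1]-1:q[1]+2,q[0]-1:q[0]+2])]).round(1))
E
```

```text
clock: 5.9
eef_pos: [395.2, 22.9, 193.3]
eef_rot: [3.141, 0.005, 3.077]
wrist_force: [0.4, -0.5, 0.3]
finger_gap: 0.7
finger_force: 0.0
(240, 202) [[566.2  10.3  33.4]]
(234, 203) [[562.8  28.8  33.7]]
(246, 202) [[566.8  -8.   31.4]]
(210, 218) [[515.  101.3  35.8]]
(270, 218) [[517.7 -83.4  35.9]]
(240, 216) [[522.5   8.8  35.8]]
```

View pics/t3.png

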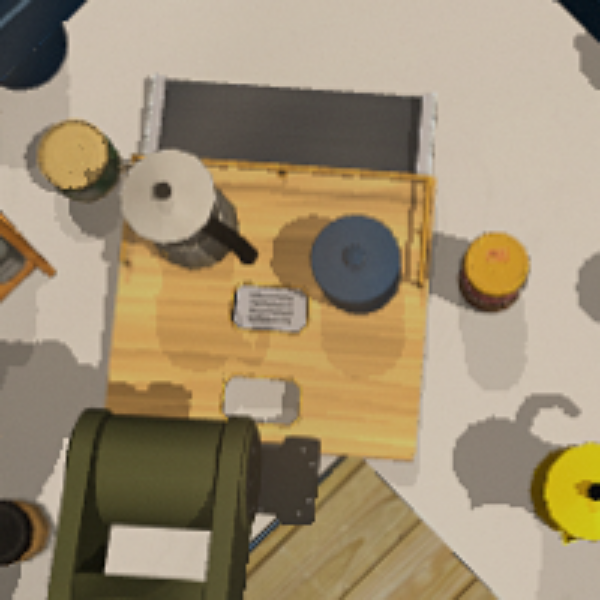

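The tray is out, with the plate back up in the rear hole at (270,307), about 33 mm high as it was at the start. The front hole at (262,400) is empty, everything is standing, and the robot is clear.

```bash
python3 -c "
from cell import manip
print(manip.sign_off())"
```

```text
the job is handed in; nothing more can be done
None
```

The tray is drawn out about 95 mm (by finger travel) and locked by the stop in its rear hole, with the pot and canister still standing on it; I handed the job in at about 6 s on the robot's clock, and no verdict came back.

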